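Pack the labelled vials and draw out the case handle

TASK

Collect the two finished vials from the labeller's catch tray and stand them upright on the floor of the open sample case. Then squeeze in the release button on the inner side of the case's carry handle, pull the handle straight up past its first stop to its second stop (fully out), and finish holding it there: the program ends with the hand still gripping the handle and the button still squeezed in, so that the hand alone carries it. Leave the other bottles and the dish where they are.

Things in the scene. Friction and masses are not known exactly. Their poses are not given: they have to be found in the camera images.
- labeller: Bench labeller with catch tray, fixed. Origin: centre of the tray's underside, on the work surface; +x points from tray into the machine. Open grey tray 170 (x) by 200 (y), lip 20 high, walls and floor 4 thick. White machine body behind it: front face at x = +85, 220 wide (y), 150 deep, 140 high, reel and print head on top up to 185.
- vial_a: Finished vial: closed amber jar, 34 diameter, 75 high, about 70 g (varies), aluminium cap, standing upright in the catch tray (on its 4 mm floor). Origin: centre of its underside, z along its axis. The straight body, 34 wide, may be gripped up to about 50 above the underside.
- vial_b: The second finished vial, same as vial_a, standing at least 70 mm from it in the same tray (vial_a on the tray's +y half, vial_b on its -y half).
- case: Open-topped pale grey-blue sample case, empty, fixed. Origin: centre of its underside, on the work surface; +x points from the robot's side to the far wall, z up. Outside 170 (x) by 260 (y) by 90 high; walls and floor 5 thick. Outside the far wall stand the handle's grey sleeves, x = +95 to +121, y = -58 to +58, 113 high.
- case_floor (a point): Point on the case's inner floor, 25 mm towards the robot from the middle (case frame -25, 0, 5 mm). Space for two vials at y = -55 and +55 mm from it.
- grip: Black bar on top of the telescoping carry handle, 26 (case x) by 124 (y) by 26 high. Origin: its centre, axes like the case's; at case x +108, 155 above the work surface when in. 15 mm rods run down at y -45, +45, an 8 mm one at 0. Button in the middle of its -x face: fingers from above closing along case x pinch bar and button, 34 wide, 28 with the button in; the pinch presses it.
- extension (a joint): How far the handle is drawn straight up, m: 0 in (start), 0.050 first stop, 0.100 second stop, hard end 0.101. With the button out a lock holds it at each of these three; with the button in it runs freely past the first stop, lifts with about 5 N and sinks by its own weight unless held up.
- release (a joint): Travel of the release button, m: 0 out, 0.006 fully in; moves towards case +x, spring loaded, 2 N to start, 6 N fully in. The lock is free beyond 0.0035.
- button_face (a point): Centre of the outer face of the release button, 21 mm from the bar's centre towards case -x when out. Button 42 wide (case y) by 16 high, bare metal.
- tall_bottle: Bystander: white bottle, 56 diameter, 130 high, standing between labeller and case on the far side. Origin: centre of its underside.
- steel_dish: Bystander: steel bowl, 90 diameter, 35 high, beyond the tall bottle. Origin: centre of its underside.
- small_pot: Bystander: small white pot with a lid, 40 diameter, 45 high, near the robot between labeller and case. Origin: centre of its underside.

How it is judged:
On the way, in this order (a step that is already met when the one before it is completed fails the run):
1. both vials stand upright on the case floor, let go, with the handle still in (x of vial_a in the frame of case between -0.078 and 0.078 m and y of vial_a in the frame of case between -0.123 and 0.123 m and z of vial_a in the frame of case between 0 and 0.012 m and angle between each of vial_a, vial_b's own z axis and vertical below 0.2 rad and x of vial_b in the frame of case between -0.078 and 0.078 m and y of vial_b in the frame of case between -0.123 and 0.123 m and z of vial_b in the frame of case between 0 and 0.012 m and contact force between the fingers and vial_a below 0.2 N and contact force between the fingers and vial_b below 0.2 N and linear speed of each of vial_a, vial_b below 0.03 m/s and value of joint extension below 0.01 m), for 0.2 s.
2. the release button is squeezed in while the handle is still in (value of joint release above 0.0035 m and value of joint extension below 0.015 m), for 0.05 s.
3. the handle is drawn out to the second stop (value of joint extension above 0.094 m), for 0.2 s.
At the end, for the whole second after the job is handed in: Both vials stand upright (within 0.2 rad) on the case floor, untouched and at rest; the handle is still, at its second stop (extension over 94 mm), gripped by the fingers (over 3 N) with the release button squeezed in over 3.5 mm, so that the hand alone carries it (x of vial_a in the frame of case between -0.078 and 0.078 m and y of vial_a in the frame of case between -0.123 and 0.123 m and z of vial_a in the frame of case between 0 and 0.012 m and angle between each of vial_a, vial_b's own z axis and vertical below 0.2 rad and x of vial_b in the frame of case between -0.078 and 0.078 m and y of vial_b in the frame of case between -0.123 and 0.123 m and z of vial_b in the frame of case between 0 and 0.012 m and contact force between the fingers and vial_a below 0.2 N and contact force between the fingers and vial_b below 0.2 N and linear speed of each of vial_a, vial_b below 0.03 m/s and value of joint extension above 0.094 m and velocity of joint extension between -0.02 and 0.02 m/s and value of joint release above 0.0035 m and contact force between the fingers and grip above 3 N); the arm keeps its last pose, push and grip.
It fails at once if tall bottle is disturbed (moved over 20 mm or tipped) (distance of tall_bottle from where it was at the start of the episode above 0.02 m or angle between tall_bottle's own z axis and vertical above 0.4 rad).
It fails at once if steel dish is disturbed (moved over 20 mm or tipped) (distance of steel_dish from where it was at the start of the episode above 0.02 m or angle between steel_dish's own z axis and vertical above 0.4 rad).
It fails at once if small pot is disturbed (moved over 20 mm or tipped) (distance of small_pot from where it was at the start of the episode above 0.02 m or angle between small_pot's own z axis and vertical above 0.4 rad).
It also fails if it takes over 69 s, if anything falls off the work surface, if the arm or the gripper's body presses on something with over 40 N, if the wrist force passes 120 N, or if a joint passes its speed limit or range.

ROBOT

A 6-joint arm with a two-finger parallel gripper is mounted at the origin on the work surface. World frame = base frame: x ahead of the robot, y to its left, z up, the work surface at z = 0. Lengths are in m, angles in rad, forces in N, time in s.
With the tool pointing down it reaches from about 0.3 to 0.875 m from the base axis. Payload 6.4 kg.
Tool frame: the origin (TCP) lies on the centre line of the jaws, within the pads' length; the fingertips stand 25 mm ahead of it and the grasp point (between the pads) lies 6 mm ahead of it (ctrl.tips_ahead is the z of the fingertips in the tool frame, in m); z points along the fingers, x is the direction in which the jaws open and shut, and the axes are right-handed (so a half turn about z gives the same grasp; the last joint's range is limited). The gripper opens to 85 mm and grips with 20 to 120 N. Pads are 22 mm wide; open, the fingers measure 114 mm over their backs; the gripper's body (76 mm by 85 mm) begins 54 mm behind the grasp point. The pads swing forward as they close: fully open they stand 13 mm farther back than shut.
Start: joints at [1.054, 0.181, 1.607, -0, 1.354, -0.206], TCP at [0.176, 0.547, 0.256] pointing down, gripper open.
Joint ranges: [-2.99, 2.99], [-0.89, 2.07], [0.3, 2.58], [-1.14, 4.28], [0, 2.63], [-3.12, 3.12]. Speed limits (rad/s): [2.57, 2.57, 3.01, 3.14, 3.14, 3.14].

INTERFACE

Orientations are given as a unit quaternion [w, x, y, z].
In Python, from bench import ctrl gives the robot as it stands.
- The arm moves only by the shell command python3 -m pendant 'ROWS'. ROWS is JSON, a list that holds one entry, the list of rows, each a list of 7 numbers: the shift along the tool's x, y, z in m, then the turn, a rotation vector about the tool's x, y, z in rad, then the closure, from -1 (fully open) to 1 (shut). A call has 1 to 10 rows; each row shifts and turns the commanded pose from where the row before left it, along the tool's axes as they then stand; what a row does not reach is not made up. A row lasts 1/10 s, in which the tool goes at most 50 mm and 8.59 degrees, less where a joint would pass 70% of its speed; a pose out of reach is approached as far as the arm can. A call with a gripper value outside its range is refused whole. The fingers move at their own pace and stop on an object; the grip force is fixed at half the most. Time passes only in rows, so rows that do not move let the fingers close. It gives the time, the measured TCP pose, the force and the opening at its end, in the units of the state.
- ctrl.get_obs(): the state, without advancing time (a new reading comes with each control period).
- ctrl.camera(name): name is "scene" or "top" or "wrist"; returns (picture, depth): 480x640x3 uint8, red, green, blue; 480x640 float32, m along the optical axis (not along the pixel's ray), 0 where there is no reading.
- ctrl.calibration(name): a dict with "fov_y" (degrees; the focal length in pixels is half the picture's height over the tangent of half this angle, whatever the lens; pixels are square), "cx", "cy" (the principal point, pixels), "camera_from_world" (4x4, takes a point from world to camera coordinates). Camera axes: x right, y down, z forward; pixel columns grow to the right and rows downward; lengths in m; the calibration is good to about 2 mm. A picture is of the moment at which its call begins: read the wrist's pose just before it. calibration takes no time and is no camera call; for the wrist camera it gives the pose at the moment of the call.
- ctrl.hand_in(): hands the job in, once; it reports no verdict.
The state is a dict: "time_s": time; "q": joint angles; "dq": joint speeds; "joint_efforts": joint torques, N m; "eef_pos": TCP position; "eef_rot": TCP orientation; "wrist_force": force on the tool from outside, world axes, zero at the start; "torque": the same for the moment, N m; "opening": opening from 0.0 (shut) to 1.0 (fully open).
Only numpy, scipy, OpenCV 4.12 (cv2) and the standard library are available. Lean on these libraries where they do the work, as an engineer would, in place of code of your own. Each camera call takes 0.05 s, during which the arm holds its last target.

## Working session

There is one attempt and no reset: what is moved stays moved. The work goes in short steps, Python scripts to look and compute and a shell command to move; the robot and the scene stay as the last step left them, time stands still between calls to the robot, and variables do not carry over. Pictures are saved under pics/ and viewed, and the job is handed in when it is done.

```bash
ls; mkdir -p pics; python3 - <<'E'
from bench import ctrl
import cv2,json
print(ctrl.get_obs())
for n in("scene","top","wrist"):
    c=ctrl.calibration(n);p,d=ctrl.camera(n)
    print(n,c)
    cv2.imwrite(f"pics/{n}0.png",cv2.cvtColor(p,cv2.COLOR_RGB2BGR))
    import numpy as np; np.savez(f"{n}0.npz",p=p,d=d,T=c["camera_from_world"],fov=c["fov_y"],cx=c["cx"],cy=c["cy"])
E
```

```text
pics
{'time_s': 0.0, 'q': array([ 1.05370655e+00,  1.81543673e-01,  1.60801747e+00,  7.75397801e-06,
        1.35382277e+00, -2.06297335e-01]), 'dq': array([-1.25176444e-03,  2.20264675e-04,  1.44895511e-03, -3.94312174e-04,
       -1.51657230e-03,  4.49081475e-05]), 'joint_efforts': array([-2.36217311e-03, -4.44867218e+01, -3.51337552e+01, -6.33477175e-04,
        9.22708452e-03,  8.45784797e-06]), 'eef_pos': array([0.17555948, 0.54699699, 0.25537808]), 'eef_rot': array([ 3.64778531e-04,  8.08026534e-01,  5.89145413e-01, -8.17986656e-04]), 'wrist_force': array([-0.05601825, -0.27811258, -0.13661477]), 'torque': array([ 0.009813 ,  0.0126871, -0.0045463]), 'opening': 1.0029680054527894}
scene {'fov_y': 46.34090864904958, 'cx': 331.0306517030443, 'cy': 245.8274428296913, 'camera_from_world': array([[ 0.75120323,  0.65968119, -0.02268109, -0.47176116],
       [ 0.39404523, -0.47575093, -0.7863774 , -0.13812456],
       [-0.52954893,  0.58179186, -0.61732986,  1.28237444],
       [ 0.        ,  0.        ,  0.        ,  1.        ]])}
top {'fov_y': 57.11283324213382, 'cx': 319.4620541985461, 'cy': 235.39989978653068, 'camera_from_world': array([[-0.02946689, -0.99954508, -0.00642935,  0.0318099 ],
       [-0.98592257,  0.03012319, -0.16446662,  0.6115908 ],
       [ 0.16458548,  0.00149252, -0.9863617 ,  0.92575617],
       [ 0.        ,  0.        ,  0.        ,  1.        ]])}
wrist {'fov_y': 70.150652523401, 'cx': 321.6127775619626, 'cy': 236.1317466329344, 'camera_from_world': array([[ 0.30584305,  0.95208127, -0.00113368, -0.57254759],
       [ 0.90227839, -0.28946407,  0.31953755, -0.04177564],
       [ 0.30389756, -0.09875123, -0.94757293,  0.38072903],
       [ 0.        ,  0.        ,  0.        ,  1.        ]])}
```

View pics/top0.png

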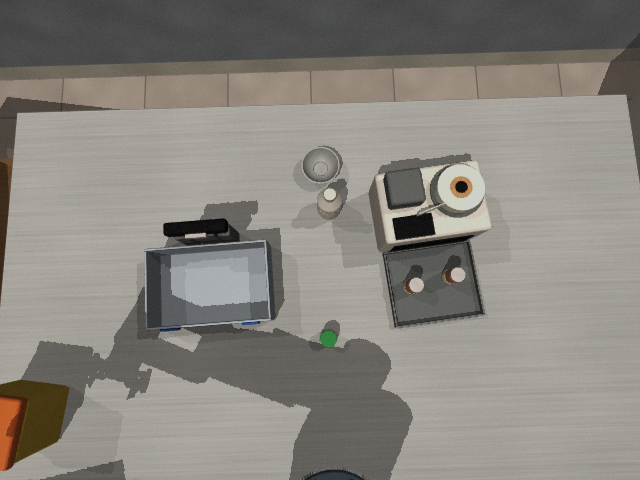

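View pics/scene0.png

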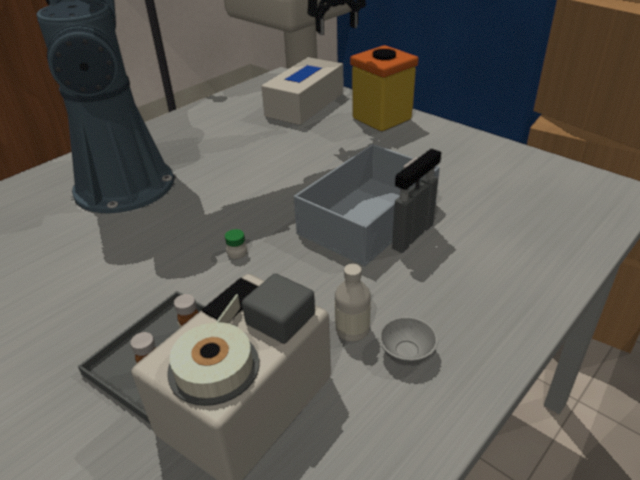

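View pics/wrist0.png

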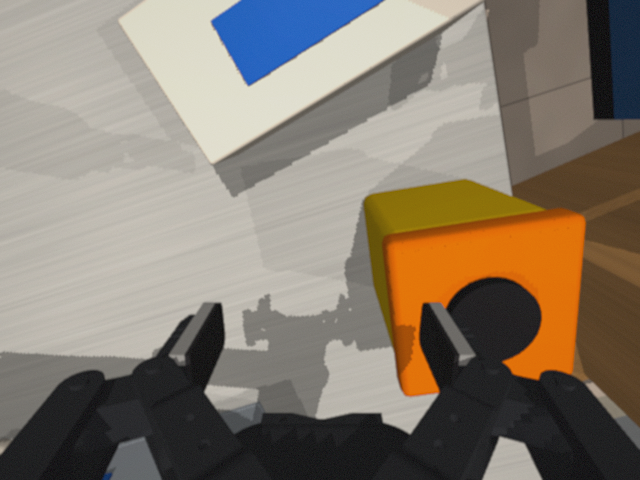

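The top view shows the case at about (208,285), the handle bar at (196,229), vial caps at (414,286) and (456,275), and the tray inside cols 385–483, rows 243–327. The pot is at (328,339), the bottle at (329,200) and the dish at (322,164). Next I measure these.

```bash
cat > h.py <<'E'
import numpy as np,cv2
from bench import ctrl
def load(n): 
    z=np.load(n); return dict(z)
def snap(n,tag):
    c=ctrl.calibration(n);p,d=ctrl.camera(n)
    cv2.imwrite(f"pics/{n}{tag}.png",cv2.cvtColor(p,cv2.COLOR_RGB2BGR))
    return dict(p=p,d=d,T=c["camera_from_world"],fov=c["fov_y"],cx=c["cx"],cy=c["cy"])
def K(z):
    return 240/np.tan(np.radians(float(z['fov']))/2)
def plane(z,u,v,h):
    f=K(z);r=np.array([(u-z['cx'])/f,(v-z['cy'])/f,1.]);T=z['T'];R=T[:3,:3]
    o=-R.T@T[:3,3];w=R.T@r;return o+w*(h-o[2])/w[2]
def dep(z,u,v):
    f=K(z);d=z['d'][int(round(v)),int(round(u))]
    return z['T'][:3,:3].T@(np.array([(u-z['cx'])/f*d,(v-z['cy'])/f*d,d])-z['T'][:3,3])
def cloud(z):
    f=K(z);v,u=np.mgrid[0:480,0:640];d=z['d']
    P=np.stack([(u-z['cx'])/f*d,(v-z['cy'])/f*d,d],-1)
    return (P-z['T'][:3,3])@z['T'][:3,:3]
def proj(z,P):
    f=K(z);c=z['T'][:3,:3]@np.array(P)+z['T'][:3,3];return c[:2]/c[2]*f+[z['cx'],z['cy']]
E
python3 - <<'E'
from h import *
np.set_printoptions(precision=4,suppress=True)
z=load('top0.npz');C=cloud(z);p=z['p'].astype(int)
print("table z",[dep(z,u,v) for u,v in [(300,250),(100,400),(560,300)]])
# vial caps: heights
for u0,v0 in[(414,286),(456,275)]:
    s=np.s_[v0-14:v0+15,u0-14:u0+15];H=C[s][...,2];m=(H>.07)&(H<.09)
    P=C[s][m];print("cap",P.mean(0),np.ptp(P,axis=0),m.sum())
# pot, bottle,dish
for nm,u0,v0,lo in[("pot",328,339,.035),("bottle",329,195,.12),("dish",322,164,.028)]:
    s=np.s_[v0-24:v0+25,u0-24:u0+25];H=C[s][...,2];m=(H>lo)&(H<.14)
    P=C[s][m];print(nm,(P.min(0)+P.max(0))/2,np.ptp(P,axis=0))
# case rim
def rect(nm,s,lo,hi):
    H=C[s][...,2];m=(H>lo)&(H<hi);P=C[s][m]
    r=cv2.minAreaRect((P[:,:2]*1000).astype(np.float32));print(nm,r,np.median(P[:,2]),m.sum());return r
rect("rim",np.s_[230:345,130:290],.083,.095)
rect("bar",np.s_[210:250,150:245],.160,.175)
rect("sleeve",np.s_[210:260,150:265],.105,.12)
rect("tray",np.s_[230:345,375:495],.014,.026)
rect("body",np.s_[150:260,365:500],.13,.15)
E
```

```text
table z [array([ 0.5878,  0.0597, -0.0002]), array([ 0.2682,  0.5076, -0.0007]), array([ 0.4556, -0.5278, -0.0009])]
cap [ 0.4959 -0.1865  0.0783] [0.0296 0.0303 0.0112] 180
cap [ 0.5153 -0.2753  0.0779] [0.0297 0.0295 0.0117] 180
pot [0.3887 0.0017 0.0424] [0.0356 0.0347 0.0129]
bottle [ 0.6853 -0.01    0.1272] [0.0261 0.0231 0.0139]
dish [0.7616 0.0074 0.0781] [0.1265 0.0883 0.1003]
rim ((521.6632690429688, 254.00982666015625), (196.20419311523438, 260.81890869140625), 2.827543258666992) 0.08859850394392438 1138
bar ((614.262451171875, 258.32989501953125), (34.945701599121094, 124.41756439208984), 2.1249444484710693) 0.16663624872360105 910
sleeve ((608.4462280273438, 255.5699462890625), (24.173423767089844, 115.9490737915039), 13.011106491088867) 0.11127199123719503 127
tray ((527.2648315429688, -231.31822204589844), (222.04296875, 212.36830139160156), 6.515974998474121) 0.019054074927407256 737
body ((662.3805541992188, -219.0831756591797), (150.2937774658203, 219.17640686035156), 6.3656768798828125) 0.14000814573414705 4340
```

```bash
python3 - <<'E'
from h import *
np.set_printoptions(precision=4,suppress=True)
z=load('top0.npz');C=cloud(z)
def rect(nm,s,lo,hi):
    H=C[s][...,2];m=((H>lo)&(H<hi)).astype(np.uint8)
    n,l,st,_=cv2.connectedComponentsWithStats(m);k=1+np.argmax(st[1:,4]);m=l==k
    P=C[s][m];r=cv2.minAreaRect((P[:,:2]*1000).astype(np.float32));print(nm,np.round(r[0],1),np.round(r[1],1),round(r[2],2),np.median(P[:,2]),m.sum());return P
rect("bartop",np.s_[210:250,150:245],.165,.175)
rect("rim",np.s_[230:345,130:290],.087,.092)
for u0,v0 in[(414,286),(456,275)]:
    P=rect("cap",np.s_[v0-14:v0+15,u0-14:u0+15],.0765,.083);print(P.mean(0),(P.min(0)+P.max(0))/2)
# far rim wall outer, near rim line fits
H=C[...,2]
for nm,sl in [("far",np.s_[238:256,160:262]),("near",np.s_[312:335,155:270])]:
    m=(H[sl]>.087)&(H[sl]<.093);P=C[sl][m];a,b=np.polyfit(P[:,1],P[:,0],1);rs=P[:,0]-a*P[:,1]-b
    print(nm,"yaw",-np.degrees(np.arctan(a)),"x at y=.255",a*.255+b,P[:,1].min(),P[:,1].max(),rs.std())
# rgb based: front bar edge
P=C[210:250,150:245].reshape(-1,3);
E
python3 - <<'E'
import cv2
i=cv2.imread('pics/top0.png')[205:345,130:290];cv2.imwrite('pics/c1.png',cv2.resize(i,None,fx=5,fy=4.2,interpolation=cv2.INTER_NEAREST)[:600,:800])
E
```

```text
bartop [617.7 258.2] [ 26.1 122.6] 2.72 0.1672328272156209 683
rim [485.6 132.5] [ 67.5 154.6] 63.33 0.0890703351719508 207
cap [ 495.9 -187.5] [29.4 28.8] 42.07 0.07860381681904388 157
[ 0.4963 -0.187   0.0787] [ 0.4956 -0.1867  0.0795]
cap [ 515.4 -276. ] [29.8 28.9] 14.81 0.07829809056439006 150
[ 0.5155 -0.276   0.0786] [ 0.516  -0.2753  0.0795]
far yaw 2.3476815770674735 x at y=.255 0.5936239027905432 0.13780551136497174 0.35264747423175447 0.0034738996057066093
near yaw 3.246304268287264 x at y=.255 0.4281337388027891 0.12220855870125988 0.35795891262235546 0.002287633114385557
```

View pics/c1.png

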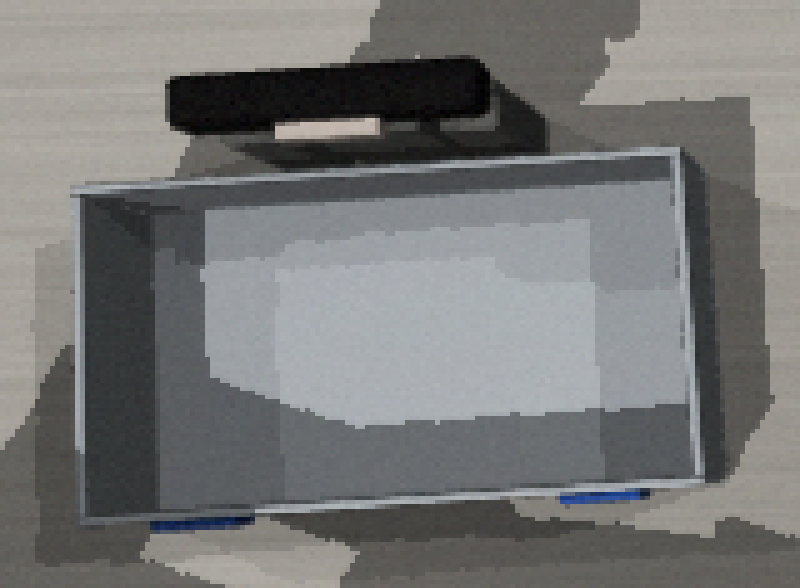

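```bash
cat >> h.py <<'E'
from scipy.spatial.transform import Rotation as Ro
def go(P,th=None):
    o=ctrl.get_obs();q=o['eef_rot'];R=Ro.from_quat([q[1],q[2],q[3],q[0]]).as_matrix()
    t=np.degrees(np.arctan2(R[1,0],R[0,0]))
    print("t",round(o['time_s'],2),"pos",np.round(o['eef_pos'],4),"theta",round(t,2),"tilt",np.round(np.degrees(np.arccos(-R[2,2])),2),"F",np.round(o['wrist_force'],1),"open",round(o['opening'],3))
    if th is not None: print("turn z rad",round(np.radians(t-th),4)); t=th
    a=np.radians(t);X=np.array([np.cos(a),np.sin(a),0]);Y=np.array([np.sin(a),-np.cos(a),0])
    d=np.array(P)-o['eef_pos'];print("shift tool",np.round([d@X,d@Y,-d[2]],4))
E
python3 -m pendant '[[[0,0,0,0,0,-0.12,-1],[0,0,0,0,0,-0.12,-1],[0,0,0,0,0,-0.118,-1],[-0.015,0.006,0,0,0,0,-1],[-0.03,0.011,0,0,0,0,-1],[-0.035,0.013,0,0,0,0,-1],[-0.035,0.013,0,0,0,0,-1],[-0.035,0.013,0,0,0,0,-1],[-0.035,0.013,0,0,0,0,-1],[-0.035,0.013,0,0,0,0,-1]]]'
python3 -c "
from h import *
go([.496,-.187,.16],92.7)"
```

```text
time_s: 1.15
eef_pos: [0.2682, 0.3302, 0.2561]
eef_rot: [0.0, 0.69, 0.724, -0.0]
wrist_force: [0.9, 0.1, -0.3]
opening: 1.002
t 1.15 pos [0.2682 0.3302 0.2561] theta 92.73 tilt 0.01 F [ 0.9  0.1 -0.3] open 1.002
turn z rad 0.0005
shift tool [-0.5273  0.2031  0.0961]
```

```bash
python3 -m pendant '[[[-0.04,0.0155,0,0,0,0,-1],[-0.04,0.0155,0,0,0,0,-1],[-0.04,0.0155,0,0,0,0,-1],[-0.04,0.0155,0,0,0,0,-1],[-0.04,0.0155,0,0,0,0,-1],[-0.04,0.0155,0,0,0,0,-1],[-0.04,0.0155,0,0,0,0,-1],[-0.04,0.0155,0,0,0,0,-1],[-0.04,0.0155,0,0,0,0,-1],[-0.04,0.0155,0,0,0,0,-1]]]'
python3 -m pendant '[[[-0.04,0.014,0,0,0,0,-1],[-0.04,0.014,0,0,0,0,-1],[-0.02,0.008,0,0,0,0,-1],[0,0,0,0,0,0,-1],[0,0,0,0,0,0,-1]]]'
python3 -c "
from h import *
go([.496,-.187,.055],92.7)
z=snap('wrist',1);np.savez('w1.npz',**z)
print(proj(z,[.496,-.187,.079]),proj(z,[.5155,-.276,.079]))"
```

```text
time_s: 2.15
eef_pos: [0.4421, -0.0625, 0.2562]
eef_rot: [0.0, 0.69, 0.723, 0.0]
wrist_force: [0.9, 0.2, 0.3]
opening: 0.999
time_s: 2.65
eef_pos: [0.482, -0.1586, 0.2557]
eef_rot: [-0.001, 0.691, 0.723, -0.0]
wrist_force: [-0.6, 0.3, 0.3]
opening: 1.0
t 2.65 pos [ 0.482  -0.1586  0.2557] theta 92.65 tilt 0.1 F [-0.6  0.3  0.3] open 1.0
turn z rad -0.0008
shift tool [-0.029   0.0126  0.2007]
[291.23228154 231.91054643] [194.07608746 247.84258217]
```

View pics/wrist1.png

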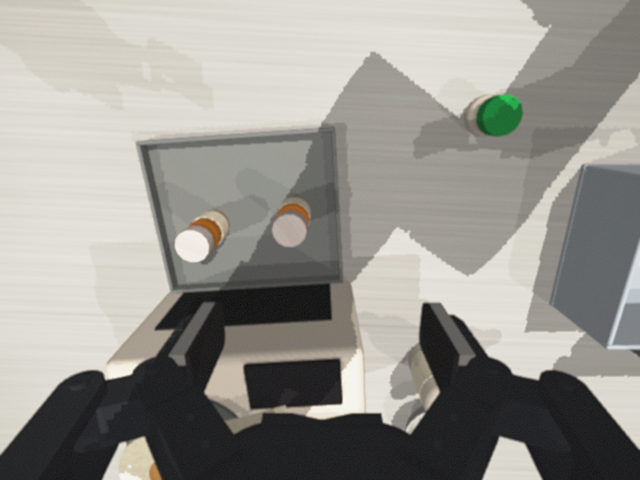

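Caps are at (290,232) and (194,244), which matches the predicted projections. Descending on the first vial.

```bash
python3 -m pendant '[[[-0.015,0.006,0,0,0,0,-1],[-0.014,0.0066,0.01,0,0,0,-1],[0,0,0.03,0,0,0,-1],[0,0,0.03,0,0,0,-1],[0,0,0.03,0,0,0,-1],[0,0,0.02,0,0,0,-1],[0,0,0.01,0,0,0,-1],[0,0,0,0,0,0,-1]]]'
python3 -c "
from h import *
go([.496,-.187,.055],92.7)
z=snap('wrist',2)"
```

```text
time_s: 3.5
eef_pos: [0.4959, -0.1866, 0.1252]
eef_rot: [-0.001, 0.69, 0.724, -0.0]
wrist_force: [0.3, -0.7, 1.3]
opening: 0.999
t 3.5 pos [ 0.4959 -0.1866  0.1252] theta 92.75 tilt 0.14 F [ 0.3 -0.7  1.3] open 0.999
turn z rad 0.0008
shift tool [-0.0004  0.0001  0.0702]
```

View pics/wrist2.png

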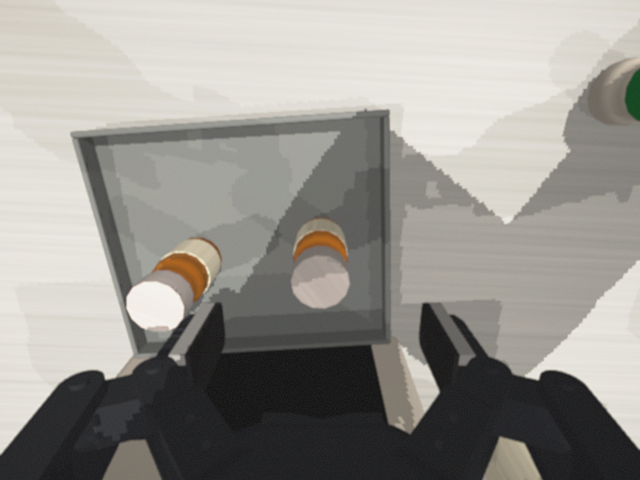

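The cap at (320,282) is centred between the jaws (about 322).

```bash
python3 -m pendant '[[[0,0,0.025,0,0,0,-1],[0,0,0.025,0,0,0,-1],[0,0,0.015,0,0,0,-1],[0,0,0.005,0,0,0,-1],[0,0,0,0,0,0,-1],[0,0,0,0,0,0,0.3],[0,0,0,0,0,0,1],[0,0,0,0,0,0,1],[0,0,0,0,0,0,1],[0,0,0,0,0,0,1]]]'
python3 -m pendant '[[[0,0,0,0,0,0,1],[0,0,0,0,0,0,1],[0,0,0,0,0,0,1]]]'
python3 -c "
from h import *
go([.496,-.187,.055],92.7)"
```

```text
time_s: 4.55
eef_pos: [0.497, -0.1875, 0.0573]
eef_rot: [0.001, 0.69, 0.724, 0.0]
wrist_force: [-1.3, 1.1, 5.6]
opening: 0.367
time_s: 4.85
eef_pos: [0.497, -0.1875, 0.0573]
eef_rot: [0.001, 0.69, 0.724, 0.0]
wrist_force: [-1.3, 1.2, 6.0]
opening: 0.371
t 4.85 pos [ 0.497  -0.1875  0.0573] theta 92.71 tilt 0.07 F [-1.3  1.2  6. ] open 0.371
turn z rad 0.0001
shift tool [ 0.0005 -0.0009  0.0023]
```

```bash
python3 -m pendant '[[[0,0,-0.015,0,0,0,1],[0,0,-0.03,0,0,0,1],[0,0,-0.03,0,0,0,1],[0,0,-0.03,0,0,0,1],[0.01,0,-0.03,0,0,0,1],[0.02,0,-0.01,0,0,0,1],[0.035,0,0,0,0,0,1],[0.035,0,0,0,0,0,1],[0.035,0.002,0,0,0,0,1],[0.035,0.002,0,0,0,0,1]]]'
python3 -m pendant '[[[0.035,0.002,0,0,0,0,1],[0.035,0.002,0,0,0,0,1],[0.035,0,0,0,0,0,1],[0.035,0,0,0,0,0,1],[0.035,0,0,0,0,0,1],[0.035,0,0,0,0,0,1],[0.035,0,0,0,0,0,1],[0.025,0,0,0,0,0,1],[0.015,0,0,0,0,0,1],[0,0,0,0,0,0,1]]]'
python3 -c "
from h import *
go([.4822,.3069,.060],92.7)
z=snap('scene',3)"
```

```text
time_s: 5.85
eef_pos: [0.4922, -0.0159, 0.2024]
eef_rot: [0.001, 0.69, 0.723, 0.0]
wrist_force: [0.7, 0.7, -0.5]
opening: 0.371
time_s: 6.85
eef_pos: [0.4827, 0.269, 0.2019]
eef_rot: [0.0, 0.689, 0.724, 0.0]
wrist_force: [0.0, -0.4, -0.6]
opening: 0.369
t 6.85 pos [0.4827 0.269  0.2019] theta 92.84 tilt 0.04 F [ 0.  -0.4 -0.6] open 0.369
turn z rad 0.0024
shift tool [0.0379 0.0013 0.1419]
```

View pics/scene3.png

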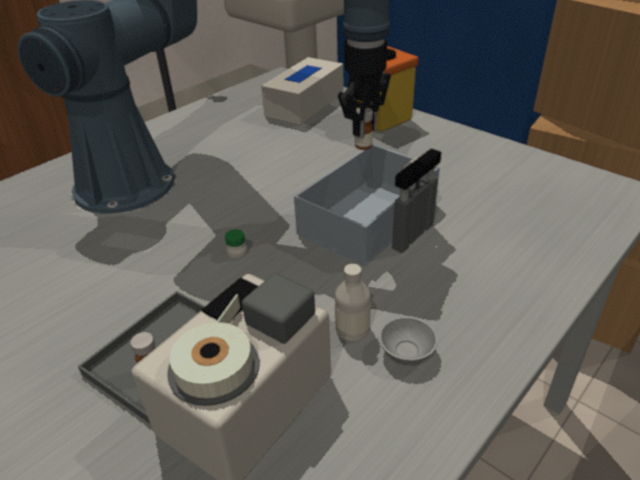

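The vial is held upright below the hand at about (365,135). I move the rest of the way over and lower it.

```bash
python3 -m pendant '[[[0.025,0.001,0,0,0,0,1],[0.012,0,0.01,0,0,0,1],[0,0,0.03,0,0,0,1],[0,0,0.03,0,0,0,1],[0,0,0.03,0,0,0,1],[0,0,0.015,0,0,0,1],[0,0,0.01,0,0,0,1],[0,0,0.006,0,0,0,1],[0,0,0,0,0,0,1],[0,0,0,0,0,0,1]]]'
python3 -c "
from h import *
go([.4822,.3069,.0585],92.7)"
```

```text
time_s: 7.9
eef_pos: [0.4831, 0.3049, 0.0714]
eef_rot: [0.0, 0.69, 0.724, 0.001]
wrist_force: [-0.3, 0.4, -0.0]
opening: 0.371
t 7.9 pos [0.4831 0.3049 0.0714] theta 92.7 tilt 0.11 F [-0.3  0.4 -0. ] open 0.371
turn z rad 0.0001
shift tool [ 0.002  -0.0008  0.0129]
```

```bash
python3 -m pendant '[[[0,0,0.005,0,0,0,1],[0,0,0.004,0,0,0,1],[0,0,0.002,0,0,0,1],[0,0,0.001,0,0,0,1],[0,0,0,0,0,0,1],[0,0,0,0,0,0,1]]]'
python3 -c "
from h import *
go([.4822,.3069,.0585],92.7)"
```

```text
time_s: 8.5
eef_pos: [0.4823, 0.3047, 0.0584]
eef_rot: [0.0, 0.69, 0.724, 0.0]
wrist_force: [-0.4, 0.4, 0.6]
opening: 0.367
t 8.5 pos [0.4823 0.3047 0.0584] theta 92.7 tilt 0.01 F [-0.4  0.4  0.6] open 0.367
turn z rad 0.0001
shift tool [ 0.0022 -0.     -0.0001]
```

```bash
python3 -m pendant '[[[0,0,0,0,0,0,0.1],[0,0,0,0,0,0,-0.3],[0,0,0,0,0,0,-0.5],[0,0,0,0,0,0,-0.7],[0,0,0,0,0,0,-0.7],[0,0,-0.02,0,0,0,-0.7],[0,0,-0.03,0,0,0,-0.7],[0,0,-0.03,0,0,0,-0.7],[0,0,-0.03,0,0,0,-0.7],[0,0,-0.03,0,0,0,-0.7]]]'
python3 -c "
from h import *
go([.5155,-.276,.2],92.7)
z=snap('top',4)"
```

```text
time_s: 9.5
eef_pos: [0.4821, 0.3046, 0.1995]
eef_rot: [-0.0, 0.69, 0.724, -0.0]
wrist_force: [0.7, 0.3, -0.2]
opening: 0.851
t 9.5 pos [0.4821 0.3046 0.1995] theta 92.7 tilt 0.0 F [ 0.7  0.3 -0.2] open 0.851
turn z rad 0.0
shift tool [-5.815e-01  6.100e-03 -5.000e-04]
```

View pics/top4.png

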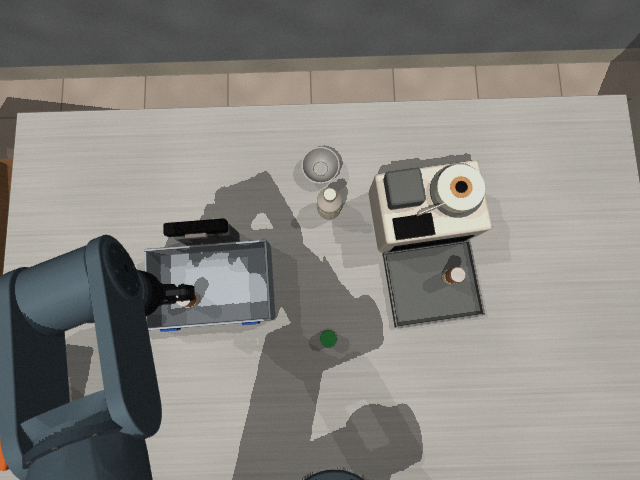

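The first vial stands in the case at about (187,300). The second vial's cap is at (457,274), unchanged. Going back for it.

```bash
python3 -m pendant '[[[-0.02,0,0,0,0,0,-0.8],[-0.035,0,0,0,0,0,-1],[-0.035,0,0,0,0,0,-1],[-0.035,0,0,0,0,0,-1],[-0.035,0,0,0,0,0,-1],[-0.035,0,0,0,0,0,-1],[-0.035,0,0,0,0,0,-1],[-0.035,0,0,0,0,0,-1],[-0.035,0,0,0,0,0,-1],[-0.035,0,0,0,0,0,-1]]]'
python3 -m pendant '[[[-0.035,0.002,0,0,0,0,-1],[-0.035,0.002,0,0,0,0,-1],[-0.035,0.001,0,0,0,0,-1],[-0.035,0.001,0,0,0,0,-1],[-0.035,0,0,0,0,0,-1],[-0.035,0,0,0,0,0,-1],[-0.025,0,0,0,0,0,-1],[-0.0115,0,0,0,0,0,-1],[0,0,0,0,0,0,-1],[0,0,0,0,0,0,-1]]]'
python3 -c "
from h import *
go([.5155,-.276,.125],92.7)"
```

```text
time_s: 10.55
eef_pos: [0.4979, -0.0314, 0.1983]
eef_rot: [0.0, 0.69, 0.724, 0.0]
wrist_force: [0.4, 1.3, -0.7]
opening: 0.996
time_s: 11.55
eef_pos: [0.5155, -0.2749, 0.1979]
eef_rot: [-0.001, 0.69, 0.724, 0.0]
wrist_force: [-0.1, 1.0, -0.1]
opening: 1.001
t 11.55 pos [ 0.5155 -0.2749  0.1979] theta 92.72 tilt 0.07 F [-0.1  1.  -0.1] open 1.001
turn z rad 0.0003
shift tool [-0.0011 -0.0001  0.0729]
```

```bash
python3 -m pendant '[[[-0.001,0,0.02,0,0,0,-1],[0,0,0.03,0,0,0,-1],[0,0,0.02,0,0,0,-1],[0,0,0.003,0,0,0,-1],[0,0,0,0,0,0,-1]]]'
python3 -c "
from h import *
go([.5155,-.276,.0575],92.7)
z=snap('wrist',5)"
```

```text
time_s: 12.05
eef_pos: [0.5157, -0.2756, 0.1251]
eef_rot: [-0.001, 0.69, 0.724, 0.0]
wrist_force: [0.6, -0.4, -0.4]
opening: 0.995
t 12.05 pos [ 0.5157 -0.2756  0.1251] theta 92.78 tilt 0.08 F [ 0.6 -0.4 -0.4] open 0.995
turn z rad 0.0014
shift tool [-0.0004 -0.0002  0.0676]
```

View pics/wrist5.png

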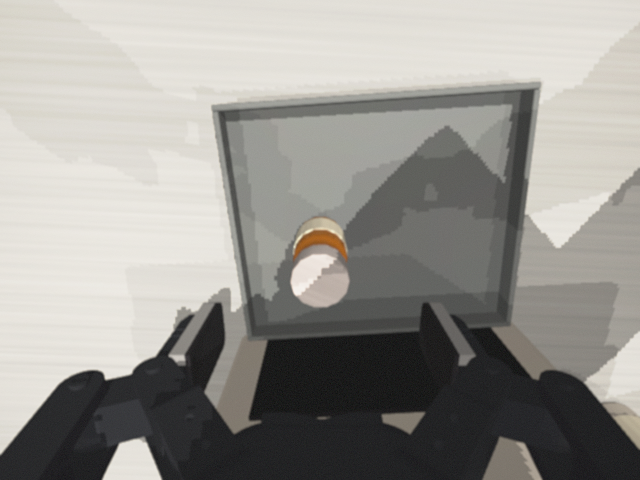

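The cap at (320,280) sits in the same spot between the jaws as the first vial did.

```bash
python3 -m pendant '[[[0,0,0.025,0,0,0,-1],[0,0,0.025,0,0,0,-1],[0,0,0.013,0,0,0,-1],[0,0,0.005,0,0,0,-1],[0,0,0,0,0,0,-1],[0,0,0,0,0,0,0.3],[0,0,0,0,0,0,1],[0,0,0,0,0,0,1],[0,0,0,0,0,0,1],[0,0,0,0,0,0,1]]]'
python3 -m pendant '[[[0,0,0,0,0,0,1],[0,0,0,0,0,0,1]]]'
python3 -c "
from h import *
go([.4874,.197,.20],92.7)"
```

```text
time_s: 13.1
eef_pos: [0.5161, -0.2772, 0.0583]
eef_rot: [0.001, 0.69, 0.724, 0.0]
wrist_force: [-0.7, 2.1, 5.2]
opening: 0.369
time_s: 13.3
eef_pos: [0.5162, -0.2771, 0.0583]
eef_rot: [0.001, 0.69, 0.724, 0.0]
wrist_force: [-0.4, 1.6, 6.1]
opening: 0.37
t 13.3 pos [ 0.5162 -0.2771  0.0583] theta 92.71 tilt 0.06 F [-0.4  1.6  6.1] open 0.37
turn z rad 0.0002
shift tool [ 0.475  -0.0064 -0.1417]
```

```bash
python3 -m pendant '[[[0,0,-0.015,0,0,0,1],[0,0,-0.03,0,0,0,1],[0,0,-0.03,0,0,0,1],[0,0,-0.03,0,0,0,1],[0.01,0,-0.028,0,0,0,1],[0.02,0,-0.01,0,0,0,1],[0.035,-0.001,0,0,0,0,1],[0.035,-0.001,0,0,0,0,1],[0.035,-0.001,0,0,0,0,1],[0.035,-0.001,0,0,0,0,1]]]'
python3 -m pendant '[[[0.035,-0.001,0,0,0,0,1],[0.035,-0.001,0,0,0,0,1],[0.035,0,0,0,0,0,1],[0.035,0,0,0,0,0,1],[0.035,0,0,0,0,0,1],[0.035,0,0,0,0,0,1],[0.035,0,0,0,0,0,1],[0.025,0,0,0,0,0,1],[0.015,0,0,0,0,0,1],[0,0,0,0,0,0,1]]]'
python3 -c "
from h import *
go([.4874,.197,.06],92.7)
z=snap('scene',6)"
```

```text
time_s: 14.3
eef_pos: [0.5034, -0.106, 0.2012]
eef_rot: [0.0, 0.69, 0.723, 0.0]
wrist_force: [0.4, 0.9, -0.4]
opening: 0.369
time_s: 15.3
eef_pos: [0.488, 0.1787, 0.2008]
eef_rot: [0.0, 0.689, 0.724, 0.0]
wrist_force: [0.6, 0.1, -1.2]
opening: 0.369
t 15.3 pos [0.488  0.1787 0.2008] theta 92.84 tilt 0.03 F [ 0.6  0.1 -1.2] open 0.369
turn z rad 0.0025
shift tool [0.0183 0.0002 0.1408]
```

View pics/scene6.png

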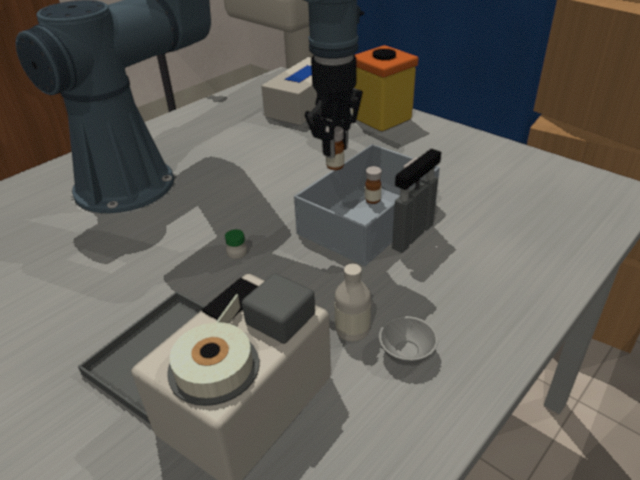

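The first vial stands upright in the case at (373,185). The second is held above the case at (337,148). Lowering it.

```bash
python3 -m pendant '[[[0.014,0,0,0,0,0,1],[0.004,0,0.01,0,0,0,1],[0,0,0.03,0,0,0,1],[0,0,0.03,0,0,0,1],[0,0,0.03,0,0,0,1],[0,0,0.015,0,0,0,1],[0,0,0.01,0,0,0,1],[0,0,0.006,0,0,0,1],[0,0,0,0,0,0,1],[0,0,0,0,0,0,1]]]'
python3 -c "
from h import *
go([.4874,.197,.0593],92.7)"
```

```text
time_s: 16.35
eef_pos: [0.4881, 0.1953, 0.07]
eef_rot: [0.0, 0.69, 0.724, 0.001]
wrist_force: [1.0, 0.7, -0.7]
opening: 0.366
t 16.35 pos [0.4881 0.1953 0.07  ] theta 92.7 tilt 0.07 F [ 1.   0.7 -0.7] open 0.366
turn z rad -0.0
shift tool [ 0.0017 -0.0006  0.0107]
```

```bash
python3 -m pendant '[[[0,0,0.005,0,0,0,1],[0,0,0.003,0,0,0,1],[0,0,0.0015,0,0,0,1],[0,0,0.0005,0,0,0,1],[0,0,0,0,0,0,1],[0,0,0,0,0,0,1]]]'
python3 -c "
from h import *
go([.4874,.197,.0593],92.7)"
```

```text
time_s: 16.95
eef_pos: [0.4874, 0.1953, 0.0594]
eef_rot: [0.0, 0.69, 0.724, 0.0]
wrist_force: [-1.3, -0.1, -0.3]
opening: 0.369
t 16.95 pos [0.4874 0.1953 0.0594] theta 92.71 tilt 0.0 F [-1.3 -0.1 -0.3] open 0.369
turn z rad 0.0001
shift tool [0.0017 0.0001 0.0001]
```

```bash
python3 -m pendant '[[[0,0,0.0006,0,0,0,1],[0,0,0,0,0,0,0.1],[0,0,0,0,0,0,-0.3],[0,0,0,0,0,0,-0.5],[0,0,0,0,0,0,-0.7],[0,0,0,0,0,0,-0.7],[0,0,-0.02,0,0,0,-0.7],[0,0,-0.03,0,0,0,-0.7],[0,0,-0.03,0,0,0,-0.7],[0,0,-0.03,0,0,0,-0.7]]]'
python3 -m pendant '[[[0,0,-0.04,0,0,0,-1],[0,0,-0.04,0,0,0,-1],[0,0,-0.02,0,0,0.12,-1],[0,0,0,0,0,0.14,-1],[0,0,0,0,0,0.14,-1],[0,0,0,0,0,0.14,-1],[0,0,0,0,0,0.14,-1],[0,0,0,0,0,0.14,-1],[0,0,0,0,0,0.14,-1],[0,0,0,0,0,0.14,-1]]]'
python3 -m pendant '[[[0,0,0,0,0,0.14,-1],[0,0,0,0,0,0.14,-1],[0,0,0,0,0,0.14,-1],[0,0,0,0,0,0.05,-1],[0,0,0,0,0,0,-1]]]'
python3 -c "
from h import *
go([.6147,.2581,.26],2.7)
z=snap('top',7);np.savez('top7.npz',**z);z=snap('wrist',7);np.savez('w7.npz',**z)"
```

```text
time_s: 17.95
eef_pos: [0.4872, 0.1953, 0.1697]
eef_rot: [-0.0, 0.69, 0.724, -0.0]
wrist_force: [0.3, -0.0, 0.1]
opening: 0.851
time_s: 18.95
eef_pos: [0.4873, 0.1953, 0.2686]
eef_rot: [-0.0, 0.967, 0.253, -0.0]
wrist_force: [0.0, 1.4, 1.2]
opening: 0.996
time_s: 19.45
eef_pos: [0.4873, 0.1953, 0.2686]
eef_rot: [0.0, 1.0, 0.024, -0.0]
wrist_force: [-0.3, -0.6, 0.8]
opening: 1.003
t 19.45 pos [0.4873 0.1953 0.2686] theta 2.73 tilt 0.01 F [-0.3 -0.6  0.8] open 1.003
turn z rad 0.0006
shift tool [ 0.1302 -0.0568  0.0086]
```

View pics/top7.png

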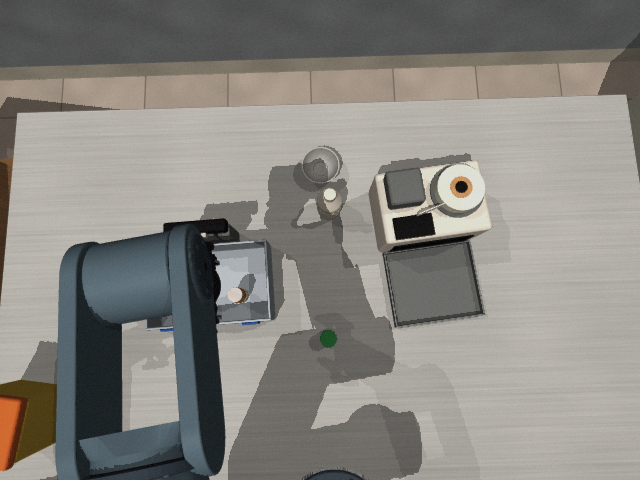

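View pics/wrist7.png

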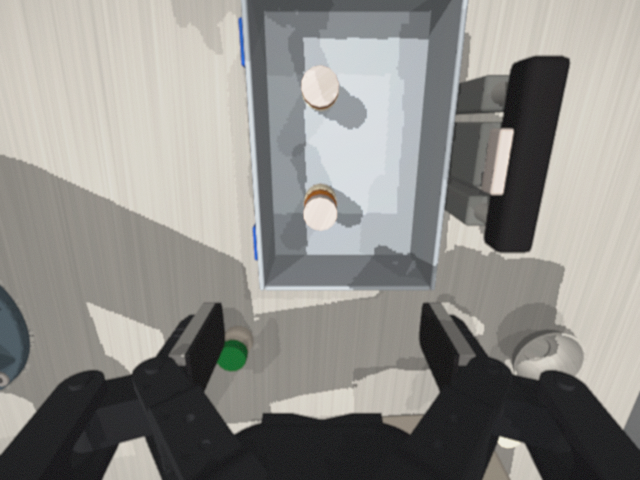

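Both vials stand upright in the case, with caps at (320,87) and (320,212). The bar spans about (490–565, 57–250) with the button at (500,160). I measure the bar from this closer view.

```bash
python3 - <<'E'
from h import *
np.set_printoptions(precision=4,suppress=True)
z=load('w7.npz');C=cloud(z);s=np.s_[40:270,470:580];H=C[s][...,2]
print("H pct",np.percentile(H[(H>.12)],[5,50,95]))
m=(H>.163)&(H<.175);P=C[s][m];r=cv2.minAreaRect((P[:,:2]*1000).astype(np.float32));print(r,m.sum(),np.median(P[:,2]))
g=z['p'][s].astype(int).min(-1)>120; mb=g&(H>.14)&(H<.17);Q=C[s][mb];print("button",Q.mean(0),Q.min(0),Q.max(0),mb.sum())
# vial caps
for u,v in[(320,87),(320,212)]:
    q=C[v-25:v+25,u-25:u+25];k=(q[...,2]>.075)&(q[...,2]<.085);print("cap",q[k].mean(0))
# case yaw: far rim
go([.6177-.001,.2582,.26],2.7)
E
```

```text
H pct [0.1497 0.1676 0.1694]
((611.7304077148438, 256.5259094238281), (34.018714904785156, 123.06525421142578), 2.5603699684143066) 8834 0.16810005439677508
button [0.6013 0.256  0.1632] [0.5942 0.1949 0.1433] [0.6309 0.3174 0.1683] 1078
cap [0.4801 0.3027 0.0804]
cap [0.4855 0.1946 0.0803]
t 19.55 pos [0.4873 0.1953 0.2686] theta 2.84 tilt 0.01 F [-0.  -0.4 -0.7] open 1.0
turn z rad 0.0025
shift tool [ 0.1322 -0.0568  0.0086]
```

```bash
python3 -m pendant '[[[0.015,-0.007,0,0,0,0,-1],[0.03,-0.013,0,0,0,0,-1],[0.03,-0.013,0,0,0,0,-1],[0.03,-0.013,0,0,0,0,-1],[0.02,-0.008,0,0,0,0,-1],[0.007,-0.0025,0,0,0,0,-1],[0,0,0,0,0,0,-1],[0,0,0,0,0,0,-1]]]'
python3 -c "
from h import *
go([.6167,.258,.161],2.7)
z=snap('wrist',8);np.savez('w8.npz',**z)
for dx in(-.021,-.013,.013):print(proj(z,[.6177+dx*.9989,.258+dx*.047,.168 if dx>-.02 else .163]))"
```

```text
time_s: 20.35
eef_pos: [0.6158, 0.2578, 0.2684]
eef_rot: [0.0, 1.0, 0.024, -0.001]
wrist_force: [0.1, 0.5, 0.9]
opening: 1.001
t 20.35 pos [0.6158 0.2578 0.2684] theta 2.78 tilt 0.06 F [0.1 0.5 0.9] open 1.001
turn z rad 0.0013
shift tool [ 0.0009 -0.0002  0.1074]
[294.72469232 243.02698824]
[305.93364609 245.53005948]
[344.14592461 245.58357345]
```

View pics/wrist8.png

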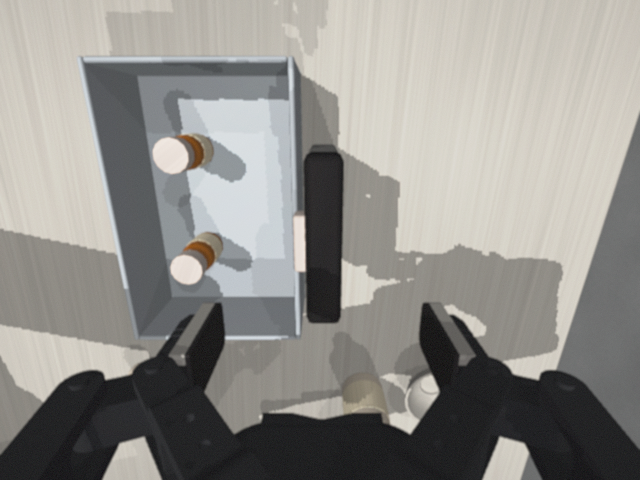

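The bar spans columns 304–343 and the button rows 212–271, within about 2 px of the prediction. Descending around it.

```bash
python3 -m pendant '[[[0.0005,0,0.015,0,0,0,-1],[0,0,0.025,0,0,0,-1],[0,0,0.025,0,0,0,-1],[0,0,0.025,0,0,0,-1],[0,0,0.012,0,0,0,-1],[0,0,0.005,0,0,0,-1],[0,0,0,0,0,0,-1],[0,0,0,0,0,0,-1]]]'
python3 -c "
from h import *
go([.6167,.258,.161],2.7)
z=snap('scene',9)"
```

```text
time_s: 21.2
eef_pos: [0.6178, 0.2582, 0.1631]
eef_rot: [-0.0, 1.0, 0.024, 0.001]
wrist_force: [0.3, 1.4, 0.4]
opening: 1.002
t 21.2 pos [0.6178 0.2582 0.1631] theta 2.75 tilt 0.12 F [0.3 1.4 0.4] open 1.002
turn z rad 0.0009
shift tool [-0.0011  0.0002  0.0021]
```

View pics/scene9.png

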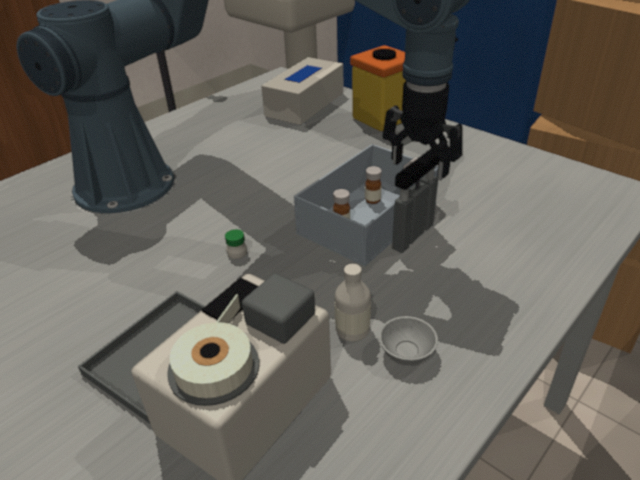

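The open fingers straddle the bar's middle at about (425,160), and both vials are upright at (341,205) and (373,185). Closing now.

```bash
python3 -m pendant '[[[-0.001,0,0.002,0,0,0,-1],[0,0,0,0,0,0,-0.3],[0,0,0,0,0,0,0.2],[0,0,0,0,0,0,1],[0,0,0,0,0,0,1],[0,0,0,0,0,0,1],[0,0,0,0,0,0,1],[0,0,0,0,0,0,1],[0,0,0,0,0,0,1]]]'
python3 -c "
from h import *
go([.6167,.258,.261],2.7)"
```

```text
time_s: 22.15
eef_pos: [0.6162, 0.2581, 0.16]
eef_rot: [-0.0, 1.0, 0.024, 0.0]
wrist_force: [-2.1, -0.1, 3.9]
opening: 0.31
t 22.15 pos [0.6162 0.2581 0.16  ] theta 2.76 tilt 0.02 F [-2.1 -0.1  3.9] open 0.31
turn z rad 0.001
shift tool [ 5.00e-04  1.00e-04 -1.01e-01]
```

Opening is 0.31, against 0.37 for a 34 mm vial. That is about 28–29 mm, so the button is in. Pulling up.

```bash
python3 -m pendant '[[[0,0,-0.003,0,0,0,1],[0,0,-0.006,0,0,0,1],[0,0,-0.008,0,0,0,1],[0,0,-0.008,0,0,0,1],[0,0,-0.008,0,0,0,1],[0,0,-0.006,0,0,0,1],[0,0,-0.001,0,0,0,1],[0,0,0,0,0,0,1]]]'
python3 -c "
from h import *
go([.6162,.2581,.259],2.7)"
```

```text
time_s: 22.95
eef_pos: [0.6161, 0.2581, 0.1999]
eef_rot: [-0.0, 1.0, 0.024, 0.0]
wrist_force: [3.2, 0.7, -2.2]
opening: 0.313
t 22.95 pos [0.6161 0.2581 0.1999] theta 2.75 tilt 0.03 F [ 3.2  0.7 -2.2] open 0.313
turn z rad 0.0009
shift tool [ 0.0001 -0.     -0.0591]
```

```bash
python3 -m pendant '[[[0,0,-0.004,0,0,0,1],[0,0,-0.008,0,0,0,1],[0,0,-0.008,0,0,0,1],[0,0,-0.008,0,0,0,1],[0,0,-0.008,0,0,0,1],[0,0,-0.008,0,0,0,1],[0,0,-0.006,0,0,0,1],[0,0,-0.004,0,0,0,1],[0,0,0,0,0,0,1],[0,0,0,0,0,0,1]]]'
python3 -c "
from h import *
go([.6162,.2581,.259],2.7)"
```

```text
time_s: 23.95
eef_pos: [0.6161, 0.2581, 0.2537]
eef_rot: [-0.0, 1.0, 0.024, 0.0]
wrist_force: [4.1, 1.4, -2.3]
opening: 0.311
t 23.95 pos [0.6161 0.2581 0.2537] theta 2.75 tilt 0.02 F [ 4.1  1.4 -2.3] open 0.311
turn z rad 0.0009
shift tool [ 0.0001 -0.     -0.0053]
```

```bash
python3 -m pendant '[[[0,0,-0.002,0,0,0,1],[0,0,-0.002,0,0,0,1],[0,0,-0.001,0,0,0,1],[0,0,0,0,0,0,1],[0,0,0,0,0,0,1],[0,0,0,0,0,0,1]]]'
python3 - <<'E'
from h import *
np.set_printoptions(precision=4,suppress=True)
go([.6162,.2581,.26],2.7)
z=snap('top',10);C=cloud(z)
s=np.s_[190:250,130:260]
for n in("scene","wrist"):
    y=snap(n,10)
    C=cloud(y);g=y['p'].astype(int).max(-1)<45;m=g&(abs(C[...,0]-.6177)<.03)&(abs(C[...,1]-.258)<.08)&(C[...,2]>.23)
    for side in(-1,1):
        k=m&(side*(C[...,1]-.258)>.035);Q=C[k]; print(n,side,k.sum(),np.percentile(Q[:,2],[2,50,90,98]) if k.sum() else '')
E
```

```text
time_s: 24.55
eef_pos: [0.6161, 0.2581, 0.2584]
eef_rot: [-0.0, 1.0, 0.024, 0.0]
wrist_force: [5.5, 1.9, -3.9]
opening: 0.308
t 24.55 pos [0.6161 0.2581 0.2584] theta 2.75 tilt 0.01 F [ 5.5  1.9 -3.9] open 0.308
turn z rad 0.0008
shift tool [ 0.0001 -0.     -0.0016]
scene -1 965 [0.2449 0.3775 0.428  0.434 ]
scene 1 29 [0.2433 0.2481 0.2515 0.2595]
wrist -1 27 [0.2638 0.2662 0.2666 0.2668]
wrist 1 3215 [0.2514 0.2657 0.267  0.2676]
```

View pics/scene10.png

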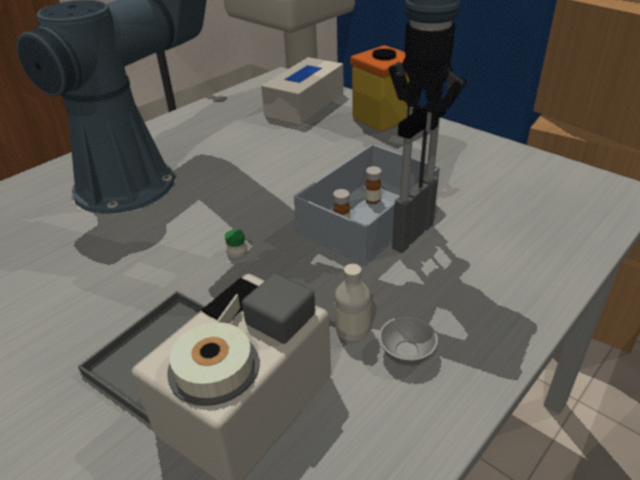

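View pics/wrist10.png

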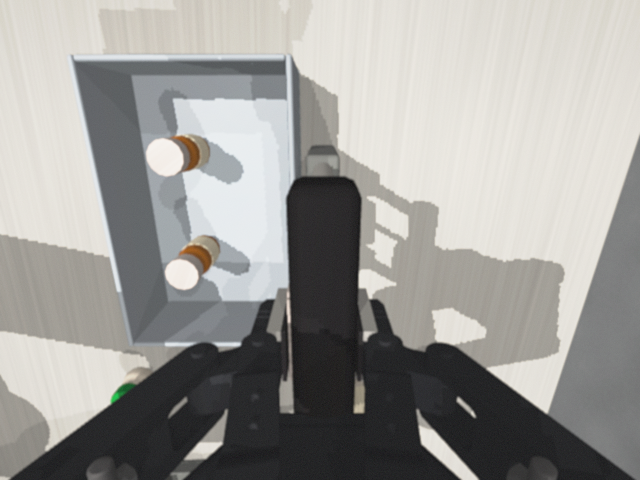

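```bash
python3 -m pendant '[[[0,0,0,0,0,0,1],[0,0,0,0,0,0,1],[0,0,0,0,0,0,1],[0,0,0,0,0,0,1],[0,0,0,0,0,0,1]]]'
python3 - <<'E'
from h import *
go([.6162,.2581,.2584],2.7)
y=snap("wrist",11);C=cloud(y);k=(C[...,2]>.24)&(C[...,2]<.28)&(C[...,1]>.29)&(C[...,1]<.31)&(abs(C[...,0]-.617)<.01)
print("bar top",np.median(C[k][:,2]))
for u,v in[(167,157),(183,273)]:
    q=C[v-25:v+25,u-25:u+25];m=(q[...,2]>.075)&(q[...,2]<.085);print("cap",q[m].mean(0))
E
python3 -c "
from bench import ctrl
print(ctrl.hand_in())"
```

```text
time_s: 25.2
eef_pos: [0.6161, 0.2581, 0.2584]
eef_rot: [-0.0, 1.0, 0.024, 0.0]
wrist_force: [5.0, 2.5, -2.9]
opening: 0.309
t 25.2 pos [0.6161 0.2581 0.2584] theta 2.75 tilt 0.01 F [ 5.   2.5 -2.9] open 0.309
turn z rad 0.0009
shift tool [ 0.0001 -0.     -0.    ]
bar top 0.26657381527312096
cap [0.48128271 0.30312855 0.08011931]
cap [0.48651748 0.19507591 0.08004874]
the job is handed in; nothing more can be done
None
```

I stood both vials upright on the case floor, squeezed in the release button and drew the handle up to its second stop. I handed in at about 25 s with the hand still gripping it; no verdict was reported.

- **Vials:** The last wrist picture shows both upright and clear of the hand. Their cap tops measure 80 mm above the work surface, as they should on the 5 mm floor. Both caps are within about 2 mm of where I set the vials down.
- **Handle extension:** The hand rose 98.4 mm while gripping, and the bar top rose from 168 to about 267 mm. So the extension is about 98–99 mm, over the 94 mm needed. The hand did not move over the last 0.5 s.
- **Button:** I judged this from the grip opening and did not measure it directly. The opening of 0.309 scales to about 29 mm, against 34 mm with the button out. That is about 5 mm of travel, over the 3.5 mm needed, and the handle also ran past its first stop without locking.
- **Bystanders:** The tall bottle, dish and pot look unmoved in the last scene picture; I did not re-measure their positions.

No check failed. The only disagreement was 1–2 mm between the wrist and top camera positions.

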